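# Isolate the deburring machine and hold its guard in the hinge for pinning

### The job

The pin has been drawn from the guard hinge of the green tube-deburring machine, and the guard has to go back on. First turn the red isolator on top of the machine fully to off; then pick up the yellow guard by its black handle and bring its two hinge knuckles down between the three on the machine, lightly home in the corner of the hinge so that all the knuckle holes line up. Finish still holding the guard there, level and without forcing it, so that I can slide the pin through; leave everything else on the bench alone.

Things in the scene. Friction and masses are not known exactly. Their poses are not given: they have to be found in the camera images.
- machine: tube-deburring machine fixed behind the vice (which is 182 mm high): grey pedestal, green head (150 in x, 155 in y, top at z 258 mm), steel cone on its front (axis at z 176, radius 23, tip 120 mm before the origin). Origin under its centre, on the bench; front along its own -x, left +y, z up. To its left, from world y 0.13 m on, stands an open case, lid raised to z 0.41 m: go round it
- hinge_mid (a point): middle of the machine's hinge axis, at machine x -89, z 225 mm; axis along machine y. Fixed leaf: steel angle 136 mm long, upright face at x -79 (up to z 252), ledge top at z 215, out to x -103 mm. Three knuckles (20 mm across, 24 wide, 12 mm holes) sit in its corner at y -52, 0, +52, touching face and ledge; guard knuckles pushed against face and ledge are in line with them
- gap_left (a point): centre, on the hinge axis, of the 28 mm wide gap between the machine's middle and left (+y) knuckles, 26 mm to the left of hinge_mid; axes as the machine's. A guard knuckle (24 mm wide, chamfered) goes here
- gap_right (a point): the same for the right gap, 26 mm to the right (-y) of hinge_mid
- isolator (a joint): isolator handle on the machine's top, rad: 0 = on (white pointer mark to the machine's front, at the green dot), 1.571 = off (pointer to its right, at the red dot), stops at both ends. Turned anticlockwise seen from above it goes from on to off. A spring snaps it to the nearer end from half-way; it needs about 0.12 N m
- isolator_grip (a point): middle of the isolator's red grip bar, on its vertical turning axis (machine x -22, y 0, z 297 mm). The bar is 14 mm thick, 50 long, 30 high, its top 12 mm above this point; 16 mm under this point lies a red disc of 50 mm diameter. The point's x axis runs along the bar: along machine x when on, along machine y when off
- guard_handle (a point): centre of the black handle bar (14 mm in x, 80 in y, 20 high, on posts at y +-34) of the loose yellow guard, 65 mm above its underside, 26 mm free below the bar. The guard, 0.28 to 0.46 kg, is a hood 100 (x) by 112 (y) mm, top 29 mm up, centred below the handle, skirts on front and sides; it lies flat left of the vice. Axes: x to its knuckles (rear), y along bar and hinge, z up
- knuckle_left (a point): centre, on the hinge axis, of the guard's left (+y) steel knuckle, 20 mm across and 24 mm wide with a 12 mm hole; from guard_handle it lies at guard x +66, y +26, z -43 mm. Guard axes
- knuckle_right (a point): the same for the right knuckle, at guard x +66, y -26, z -43 mm from guard_handle
- hinge_pin: the drawn hinge pin, a bright steel L-shaped rod, 9 mm thick, 154 mm long with a 37 mm bent end, lying right of the vice; origin under its long arm, x along it (to be left alone)
- ball_pein_hammer: ball-pein hammer with a wooden handle, 94x304x27 mm, lying at the right edge of the bench; origin under its middle (to be left alone)
- screwdriver_cross: red-handled screwdriver, 29x209x36 mm, lying right of the vice; origin under its middle (to be left alone)

How it is judged:
On the way, in this order (a step that is already met when the one before it is completed fails the run):
1. the isolator is turned fully to off (value of joint isolator above 1.47 rad), for 0.2 s.
2. the guard is picked up off the bench (height (world z) of guard_handle above 0.13 m), for 0.2 s.
At the end, for the whole second after the job is handed in: The isolator is off (within 0.1 rad); both guard knuckles sit in the gaps of the machine's hinge, their axis within 2.2 mm of the hinge axis in height and depth and within 3 mm along it; the guard is level within 0.1 rad; the gripper holds it, and it presses on the machine with less than 30 N (x of knuckle_left in the frame of gap_left between -0.0022 and 0.0022 m and z of knuckle_left in the frame of gap_left between -0.0022 and 0.0022 m and y of knuckle_left in the frame of gap_left between -0.003 and 0.003 m and x of knuckle_right in the frame of gap_right between -0.0022 and 0.0022 m and z of knuckle_right in the frame of gap_right between -0.0022 and 0.0022 m and y of knuckle_right in the frame of gap_right between -0.003 and 0.003 m and angle between guard_handle's own z axis and vertical below 0.1 rad and contact force between the fingers and guard above 2 N and contact force between machine and guard below 30 N and value of joint isolator above 1.47 rad); the arm keeps its last pose, push and grip.
It fails at once if a bystander on the bench is moved more than 30 mm (distance of any of hinge_pin, ball_pein_hammer, screwdriver_cross from where it was at the start of the episode above 0.03 m).
It also fails if it takes over 58 s, if anything falls off the work surface, if the arm or the gripper's body presses on something with over 40 N, if the wrist force passes 120 N, or if a joint passes its speed limit or range.

### The arm

A 7-joint arm with a two-finger parallel gripper is mounted at the origin on a cart in front of the work surface, level with it; the furniture and walls round the work are solid. World frame = base frame: x ahead of the robot, y to its left, z up, the work surface at z = 0. Lengths are in m, angles in rad, forces in N, time in s.
With the tool pointing down it reaches from about 0.425 to 0.95 m from the base axis. Payload 16.7 kg.
Tool frame: the origin (TCP) lies at the very end of the fingers, on their centre line; the grasp point (between the pads) lies 19 mm behind it; z points along the fingers, y is the direction in which the jaws open and shut (so a half turn about z gives the same grasp; the last joint's range is limited). The gripper opens to 94 mm and grips with 3 to 60 N. Pads are 16 mm wide; open, the fingers measure 119 mm over their backs; the gripper's body (75 mm by 177 mm) begins 78 mm behind the grasp point.
Start: joints at [-1.423, 0.426, 0.074, 1.606, -0.034, 1.111, -0.067], TCP at [0.197, 0.645, 0.205] pointing down, gripper open.
Joint ranges: [-2.85, 2.85], [-0.5, 2.14], [-1.23, 1.37], [0.21, 2.46], [-1.02, 4.16], [0.16, 2.05], [-2.73, 2.73]. Speed limits (rad/s): [1.89, 1.89, 2.39, 2.39, 3.01, 3.01, 3.01].

### API

Orientations are given as a unit quaternion [w, x, y, z].
In Python, from rig import * gives the robot as it stands. Calls block until the motion is done:
- move_ptp(position, orientation): joint-space move of the TCP to a pose.
- move_straight(position, orientation=None, rate=0.15): straight line of the TCP; orientation=None keeps the orientation; rate is the mean speed in m/s.
- movej(angles): joint-space move.
- gripper_to(opening, f_grip=None): finger opening in m; f_grip is the grip in N (None keeps the last); returns when the fingers have stopped.
- wait(seconds).
- solve_ik(position, orientation): joint angles nearest the present ones, or None.
- read_state(): the state.
- snapshot(name): name is "scene" or "side" or "wrist"; returns a dict with "pixels" (400x640x3 uint8, red, green, blue), "z_map" (400x640 float32, m along the optical axis (not along the pixel's ray), 0 where there is no reading), "fx", "fy", "cx", "cy" (pixels), "R" (3x3) and "t" (3): a world point X has camera coordinates R X + t. Camera axes: x right, y down, z forward; pixel columns grow to the right and rows downward; lengths in m; the calibration is good to about 2 mm. The wrist camera is an equidistant fisheye: a pixel r from the principal point sees the ray r / f radians off the axis. A picture is of the moment at which its call begins.
A pose or a line that the arm cannot do raises MotionError and nothing moves.
- hand_in(): hands the job in, once; it reports no verdict.
Trained networks look in the newest picture that a camera, given by its name, has taken for a name from the list of things; names that differ only in an ending like _2 or _b are one class to them, and where a whole thing is asked for, a point or a joint stands for the part that bears it (a point fixed in the world has none). Each returns a list of dicts, best first, with "score" (0 to 1); they miss things now and then, are a little off and sometimes report something else, mostly with a low value. They report only what shows in the picture. A call takes as long as a camera call.
- find_in(camera, query): "point" ([column, row] in pixels, amid what is visible of it).
- masks_of(camera, query): "mask" (400x640 bool, what is visible of it) and "point" ([column, row] in pixels, amid what is visible of it).
The state is a dict: "t": time; "q": joint angles; "joint_vel": joint speeds; "joint_torque": joint torques, N m; "tool_pos": TCP position; "orientation": TCP orientation; "force": force on the tool from outside, world axes, zero at the start; "wrist_torque": the same for the moment, N m; "width": finger opening in m.
Only numpy, scipy, OpenCV 4.12 (cv2) and the standard library are available. Lean on these libraries where they do the work, as an engineer would, in place of code of your own. Each camera call takes 0.05 s, during which the arm holds its last target.

## Working session

There is one attempt and no reset: what is moved stays moved. The work goes in short steps, each a Python script; the robot and the scene stay as the last script left them, time stands still between calls to the robot, and variables do not carry over. Pictures are saved under pics/ and viewed, and the job is handed in when it is done.

```bash
ls; mkdir -p pics; cat > h.py <<'E'
from rig import *
import numpy as np, cv2
def save(s,n): cv2.imwrite('pics/'+n+'.png', cv2.cvtColor(s['pixels'],cv2.COLOR_RGB2BGR))
def deproj(s,u,v,d=None):
    if d is None: d=s['z_map'][v,u]
    d=np.asarray(d,float)
    c=np.stack([(np.asarray(u)-s['cx'])/s['fx']*d,(np.asarray(v)-s['cy'])/s['fy']*d,d],-1)
    return (c-s['t'])@s['R']
E
python3 - <<'E'
from h import *
for c in ['scene','side','wrist']:
    s=snapshot(c); save(s,c+'0'); np.savez('pics/'+c+'0.npz',**s)
    print(c,s['fx'],s['cx'],s['cy'],(-s['R'].T@s['t']).round(3),s['R'][2].round(3))
    for q in ['machine','isolator','guard_handle','hinge_pin','isolator_grip','knuckle_left']:
        r=masks_of(c,q)
        print(q,[(round(x['score'],2),np.round(x['point']),int(x['mask'].sum())) for x in r[:2]])
print(read_state())
E
```

```text
pics
scene 413.5238318070758 320.58897120960694 196.46549419646036 [0.832 0.341 0.924] [-0.297 -0.519 -0.801]
machine [(0.78, array([270., 212.]), 8746)]
isolator [(0.8, array([267., 172.]), 504)]
guard_handle [(0.62, array([381., 273.]), 2191)]
hinge_pin []
isolator_grip [(0.91, array([266., 173.]), 550)]
knuckle_left [(0.58, array([384., 277.]), 2259), (0.38, array([269., 175.]), 525)]
side 435.70504878227933 320.76189695046014 195.78974198753147 [0.239 0.641 0.924] [ 0.304 -0.68  -0.667]
machine [(0.82, array([299., 182.]), 6774)]
isolator [(0.75, array([297., 142.]), 334), (0.3, array([335., 288.]), 1860)]
guard_handle [(0.8, array([335., 288.]), 1887)]
hinge_pin [(0.49, array([292., 180.]), 6758)]
isolator_grip [(0.54, array([301., 142.]), 359)]
knuckle_left [(0.97, array([334., 284.]), 1821)]
wrist 309.70691628693146 316.73525998286027 197.51918418775813 [0.128 0.664 0.386] [ 0.238 -0.073 -0.969]
machine []
isolator []
guard_handle []
hinge_pin []
isolator_grip []
knuckle_left []
{'t': 1.05, 'q': array([-1.42351514,  0.42608828,  0.07390669,  1.60600675, -0.03411536,
        1.11078351, -0.06710565]), 'joint_vel': array([ 0.00165023,  0.00020699, -0.00107351,  0.00026415,  0.00091919,
       -0.00195367,  0.00053773]), 'joint_torque': array([ 1.28914893e-03, -9.35518384e+01,  3.66306402e+00, -4.54553175e+01,
       -4.91879694e-02,  1.29449728e-02, -5.59011994e-05]), 'tool_pos': array([0.19740611, 0.64545258, 0.20547182]), 'orientation': array([-2.29881888e-05,  1.47884479e-01,  9.89004641e-01, -1.17102199e-05]), 'force': array([-0.1088433 ,  0.5124703 , -0.50995437]), 'wrist_torque': array([ 0.00012704, -0.02149487,  0.02692316]), 'width': 0.09360835654666069}
```

View pics/scene0.png

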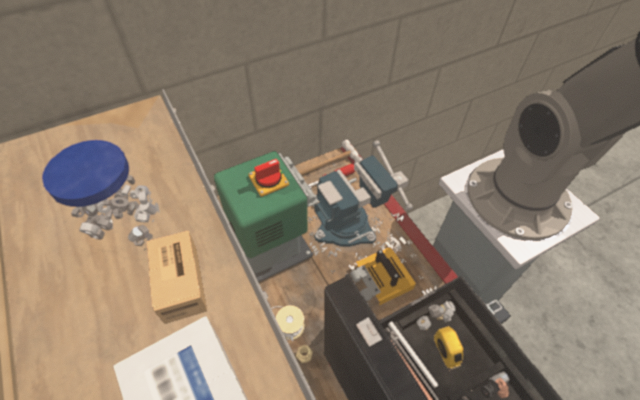

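View pics/side0.png

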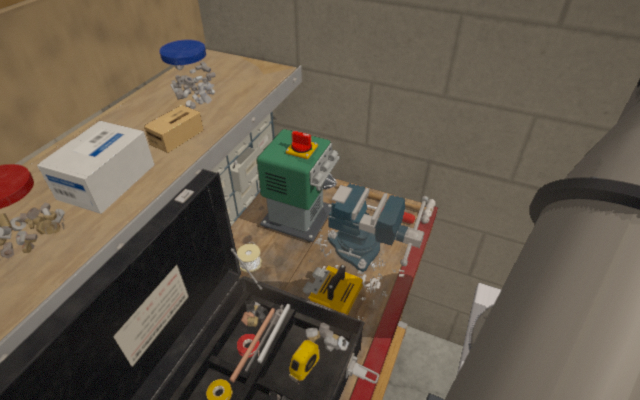

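View pics/wrist0.png

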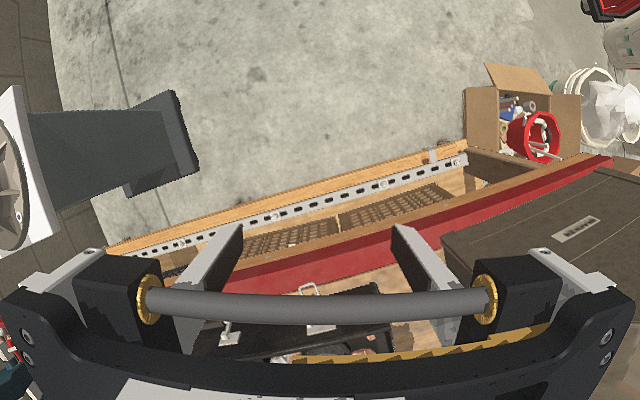

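```bash
cat > m.py <<'E'
from h import *
import sys
for c in ['scene','side']:
    s=dict(np.load(f'pics/{c}0.npz')); 
    v,u=np.mgrid[0:400,0:640]; P=deproj(s,u,v); ok=s['z_map']>0
    hsv=cv2.cvtColor(s['pixels'],cv2.COLOR_RGB2HSV)
    H,S,V=[hsv[...,i].astype(int) for i in range(3)]
    gr=ok&(H>55)&(H<90)&(S>90)
    Q=P[gr]; print(c,'green n',len(Q),Q.min(0).round(3),Q.max(0).round(3))
    h=np.histogram(Q[:,2],bins=np.arange(.1,.32,.01)); print(h[0])
    t=gr&(abs(P[...,2]-.258)<.006); T=P[t]; print(len(T),T.mean(0), np.percentile(T,[0.5,99.5],axis=0).round(4).tolist())
    r=cv2.minAreaRect((T[:,:2]*1000).astype(np.float32)); print('top rect',r)
    rd=ok&((H<8)|(H>172))&(S>150)&(P[...,2]>.26)&(P[...,2]<.33)
    T=P[rd]; print('red',T.min(0),T.max(0))
    T=T[T[:,2]>.305]; print(len(T),T.mean(0),cv2.minAreaRect((T[:,:2]*1000).astype(np.float32)))
    ye=ok&(H>15)&(H<32)&(S>150)&(P[...,2]>.02)&(P[...,2]<.04)&(abs(P[...,1])<.14)
    T=P[ye]; print('yel',len(T),T.mean(0), cv2.minAreaRect((T[:,:2]*1000).astype(np.float32)))
    bl=ok&(V<60)&(P[...,2]>.055)&(P[...,2]<.09)&cv2.dilate(ye.astype(np.uint8),np.ones((40,40))).astype(bool)
    T=P[bl]
    if len(T): print('hand',len(T),T.mean(0),T[:,2].max(), cv2.minAreaRect((T[:,:2]*1000).astype(np.float32)))
    x=cv2.resize(s['pixels'][130:310,190:430],None,fx=3.3,fy=3.3,interpolation=2)
    cv2.imwrite(f'pics/{c}_z.png',x[...,::-1])
E
python3 m.py
```

```text
Traceback (most recent call last):
  File "m.py", line 9, in <module>
    Q=P[gr]; print(c,'green n',len(Q),Q.min(0).round(3),Q.max(0).round(3))
                                      ~~~~~^^^
ValueError: zero-size array to reduction operation minimum which has no identity
```

```bash
sed -i 's/(S>90)/(S>60)/' m.py; python3 - <<'E'
import numpy as np,cv2
s=dict(np.load('pics/scene0.npz'));hsv=cv2.cvtColor(s['pixels'],cv2.COLOR_RGB2HSV)
for v,u in [(190,235),(235,285),(172,267),(280,385),(265,381)]: print(hsv[v,u],s['z_map'][v,u])
print((s['z_map']>0).mean())
E
python3 m.py
```

```text
[ 66  74 138] 0.8405274
[55 60 81] 0.89316386
[  3 166 129] 0.8227167
[ 18 167 150] 0.9741711
[ 19 163 144] 1.0004444
0.99591015625
scene green n 2994 [ 0.611 -0.251  0.137] [ 0.756 -0.098  0.262]
[   0    0    0    1    0    1    1    0    0    0    1    0    2    3
   29 2889   67    0    0    0    0]
2919 [ 0.69513327 -0.1638359   0.25733248] [[0.6127, -0.2483, 0.2525], [0.7545, -0.1014, 0.2607]]
top rect ((683.75146484375, -175.66090393066406), (144.18222045898438, 151.2448272705078), 0.7961143255233765)
red [ 0.63688878 -0.18284563  0.27058797] [ 0.68608929 -0.152751    0.31113529]
108 [ 0.66548966 -0.17516023  0.30824557] ((661.275146484375, -176.10105895996094), (13.48315143585205, 48.81913375854492), 88.43843841552734)
yel 1008 [0.46898647 0.03946253 0.02832822] ((472.3139343261719, 30.80927276611328), (112.41578674316406, 99.25687408447266), 87.94896697998047)
hand 312 [0.48267685 0.1036245  0.07308309] 0.08991571470280704 ((509.4300537109375, 90.92125701904297), (121.44002532958984, 156.5059814453125), 18.637054443359375)
side green n 3500 [ 0.501 -0.254  0.031] [0.753 0.582 0.378]
[  0   0  22 129 161 159 163 157 168 164 154 145 160 177 173 967 419  10
  10   8   8]
1342 [ 0.68102627 -0.15376684  0.25887982] [[0.6093, -0.2506, 0.2522], [0.7509, 0.324, 0.2629]]
top rect ((674.8557739257812, 139.8358154296875), (145.05958557128906, 787.5119018554688), 1.1064980030059814)
red [ 0.63397672 -0.18650142  0.26948369] [ 0.68424309 -0.15293248  0.31370639]
74 [ 0.66014397 -0.17688495  0.30917556] ((659.97802734375, -179.0859375), (14.810582160949707, 48.520904541015625), 89.82130432128906)
yel 1184 [0.46349416 0.03484532 0.03021427] ((471.68328857421875, 26.23339080810547), (116.65521240234375, 99.46565246582031), 87.9441146850586)
hand 931 [0.45845097 0.12460349 0.07029265] 0.08994004588636617 ((475.1600646972656, 113.52127075195312), (148.86605834960938, 188.41566467285156), 33.2540283203125)
```

View pics/scene_z.png

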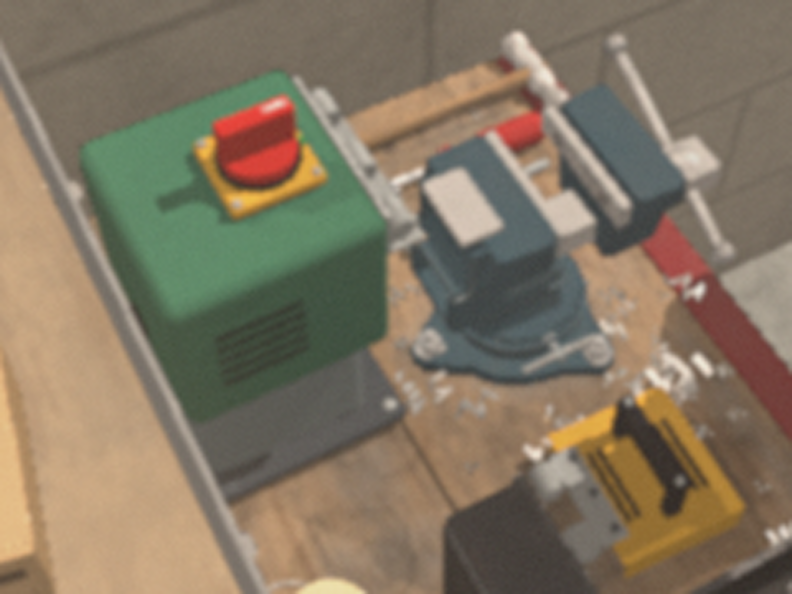

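View pics/side_z.png

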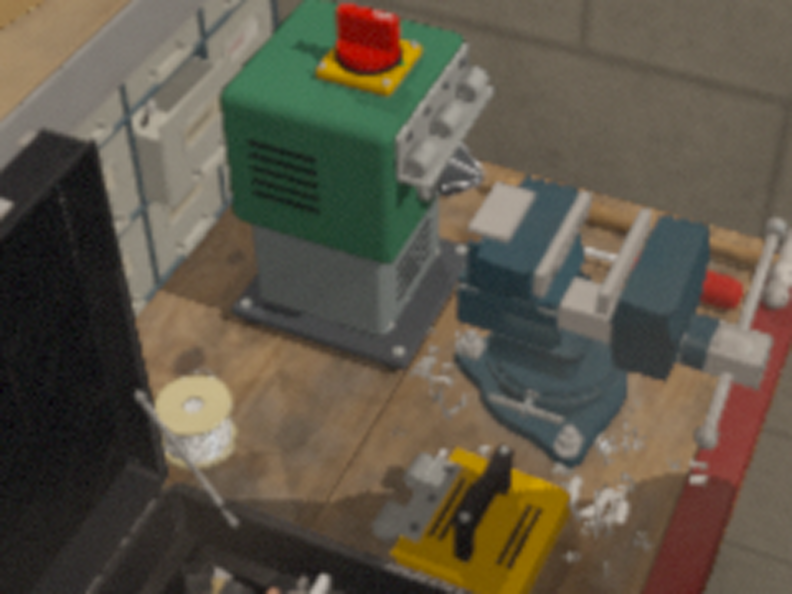

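```bash
cat >> h.py <<'E'
def down(th):  # tool y at world angle th (deg), tool z down
    f=np.radians((th+90)/2); return [0.0,float(np.cos(f)),float(np.sin(f)),0.0]
E
python3 - <<'E'
from h import *
s=dict(np.load('pics/scene0.npz')); s2=dict(np.load('pics/side0.npz'))
v,u=np.mgrid[0:400,0:640]
g=np.full((14,22),-1.)
for k in (s,s2):
    P=deproj(k,u,v).reshape(-1,3); P=P[(k['z_map']>0).ravel()]
    i=((P[:,0]-.3)/.05).astype(int); j=((P[:,1]+.45)/.05).astype(int)
    m=(P[:,0]>.3)&(P[:,1]>-.45)&(i<14)&(j<22)&(P[:,2]<.6)
    np.maximum.at(g,(i[m],j[m]),P[m,2])
print('cols y',(np.arange(22)*.05-.45).round(2))
for a in range(14): print(round(.3+.05*a,2),' '.join('%4d'%(x*1000) for x in g[a]))
t0=read_state()['t']
for p in [(.661,-.176,.286),(.661,-.176,.45),(.472,.03,.05),(.472,.03,.3),(.529,-.176,.249),(.472,.1,.5),(.45,.3,.5)]:
    for th in (90,135,180,0,-90):
        q=solve_ik(p,down(th)); print(p,th,None if q is None else np.round(q,2))
print(read_state()['t']-t0)
E
```

```text
cols y [-0.45 -0.4  -0.35 -0.3  -0.25 -0.2  -0.15 -0.1  -0.05  0.    0.05  0.1
  0.15  0.2   0.25  0.3   0.35  0.4   0.45  0.5   0.55  0.6 ]
0.3    0   31   30  159  162  135  126   93    6    6    6    7    6   67    4 -1000 -1000 -1000 -1000 -1000 -1000 -1000
0.35    0   27   34   35  177  181  180  180   29    8    9  112  113  114  115  114  112  111 -1000 -1000 -1000 -1000
0.4    0   23   26   31  176  181  181  180   34   36   34  113   85   87   81   78   72 -1000 -1000 -1000 -1000 -1000
0.45    0   27   25   29 -1000  181  181  181   81   80   80  113   83   87   85   79   76 -1000 -1000 -1000 -1000 -1000
0.5    1   24   28   15  176  187  187  180   39   38   39  114   77   76   78   79   65 -1000 -1000 -1000 -1000 -1000
0.55    1   23 -1000 -1000  239  239  239   22   12    6    8  113   79   81   83   85   39 -1000 -1000 -1000 -1000 -1000
0.6    1   26    7  259  272  313  271  248    6    6    5  155   72   71   66   65   65   64 -1000 -1000 -1000 -1000
0.65    1    5    6  260  271  313  271  252    6   51    5  416  417  422  416  417  417  417  417  417  417 -1000
0.7 
[... 2372 characters left out ...]
-90 [-0.75  0.43  1.28  1.87 -0.45  1.18 -0.9 ]
(0.472, 0.1, 0.5) 90 [-0.96 -0.07  0.58  1.57  0.04  1.63  1.19]
(0.472, 0.1, 0.5) 135 [-0.9  -0.06  0.53  1.57  0.03  1.63  1.98]
(0.472, 0.1, 0.5) 180 [-1.88 -0.43  1.08  1.58  0.39  1.76  2.38]
(0.472, 0.1, 0.5) 0 [-1.1  -0.09  0.7   1.57  0.06  1.63 -0.39]
(0.472, 0.1, 0.5) -90 [-1.08 -0.08  0.69  1.57  0.05  1.63 -1.96]
(0.45, 0.3, 0.5) 90 [-0.96  0.07  0.28  1.45 -0.02  1.63  0.89]
(0.45, 0.3, 0.5) 135 [-0.89  0.07  0.2   1.44 -0.01  1.63  1.67]
(0.45, 0.3, 0.5) 180 [-0.82  0.08  0.12  1.44 -0.01  1.63  2.44]
(0.45, 0.3, 0.5) 0 [-1.19  0.07  0.53  1.46 -0.03  1.63 -0.66]
(0.45, 0.3, 0.5) -90 [-1.3   0.07  0.65  1.46 -0.04  1.63 -2.22]
0.0
```

```bash
python3 - <<'E'
from h import *
o=read_state()['orientation']
move_straight([.165,.54,.5],o,rate=.25)
st=read_state(); print(st['t'],st['q'].round(2))
q=st['q'].copy(); q[0]+=1.53; 
movej(q)
st=read_state(); print(st['t'],st['tool_pos'].round(3),st['q'].round(2))
for th in (-90,0,90): print(solve_ik([.661,-.176,.4],down(th)), solve_ik([.472,.03,.05],down(th)))
s=snapshot('wrist'); save(s,'wrist1'); np.savez('pics/wrist1.npz',**s)
E
```

```text
2.4583 [-1.46  0.12  0.08  1.39 -0.01  1.63 -0.1 ]
5.2167 [ 0.546 -0.142  0.499] [ 0.07  0.12  0.08  1.39 -0.01  1.63 -0.1 ]
[ 0.01392351  0.34981823  0.21832502  1.31435078 -0.07457394  1.48532496
 -1.34501231] [-0.16081815  0.31826725 -0.04510255  2.18000685  0.02350886  0.6437535
 -1.79325956]
[ 0.10679835  0.34733869  0.08492473  1.30777049 -0.02897745  1.48767222
  0.18908038] [-0.11361922  0.31977312 -0.09970986  2.17724266  0.05195485  0.64670901
 -0.24978263]
[ 0.22231232  0.3503007  -0.08044984  1.29944212  0.02766639  1.49292248
  1.71537252] [-0.07506047  0.32160606 -0.14428385  2.17498326  0.07522043  0.64948598
  1.29880847]
```

View pics/wrist1.png

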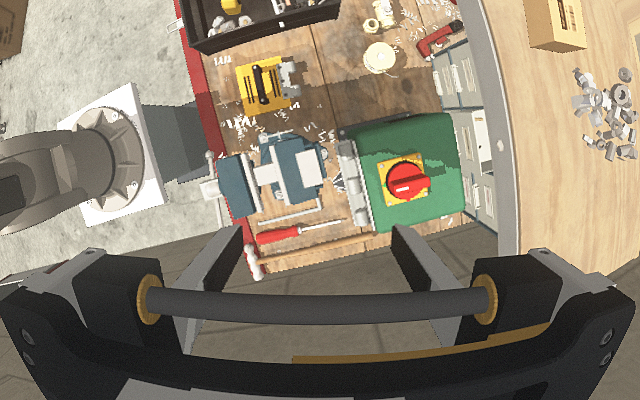

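```bash
cat >> h.py <<'E'
def depfish(s):
    v,u=np.mgrid[0:400,0:640].astype(float); a=(u-s['cx'])/s['fx']; b=(v-s['cy'])/s['fy']
    th=np.hypot(a,b)+1e-9; d=s['z_map']; k=np.tan(th)/th*d
    return (np.stack([a*k,b*k,d],-1)-s['t'])@s['R']
E
cat > m2.py <<'E'
from h import *
import sys
f=sys.argv[1]; s=dict(np.load(f'pics/{f}.npz')); P=depfish(s) if 'wrist' in f else deproj(s,*np.mgrid[0:400,0:640][::-1]); ok=s['z_map']>0
hsv=cv2.cvtColor(s['pixels'],cv2.COLOR_RGB2HSV); H,S,V=[hsv[...,i].astype(int) for i in range(3)]
X,Y,Z=P[...,0],P[...,1],P[...,2]
R=lambda T:[np.round(x,1) for x in cv2.minAreaRect((T[:,:2]*1000).astype(np.float32))]
box=lambda a,b,c,d:(X>a)&(X<b)&(Y>c)&(Y<d)&ok
def rep(n,m): 
    T=P[m]; print(n,len(T)); 
    if len(T)>5: print('  mean',T.mean(0).round(4),'lo',T.min(0).round(4),'hi',T.max(0).round(4),R(T))
rep('green top',box(.55,.8,-.3,0)&(abs(Z-.258)<.006)&(H>50)&(H<95)&(S>50))
rep('red bar',box(.6,.72,-.24,-.1)&(Z>.303)&(Z<.32))
rep('hinge top',box(.56,.62,-.3,-.08)&(Z>.229)&(Z<.24))
rep('leaf edge',box(.56,.63,-.3,-.08)&(Z>.244)&(Z<.258)&(S<50))
rep('guard top',box(.38,.56,-.04,.12)&(Z>.023)&(Z<.036)&(H>15)&(H<32)&(S>120))
rep('handle',box(.38,.56,-.06,.1)&(Z>.062)&(Z<.085))
rep('gknuck',box(.5,.58,-.05,.12)&(Z>.012)&(Z<.045)&(S<70))
E
python3 m2.py wrist1; python3 m2.py scene0; python3 m2.py side0
```

```text
green top 7457
  mean [ 0.682  -0.1745  0.2588] lo [ 0.6068 -0.2561  0.252 ] hi [ 0.7542 -0.1043  0.2635] [array([ 680.4, -180.6]), array([146.4, 151.6]), np.float64(0.6)]
red bar 431
  mean [ 0.6588 -0.1807  0.3095] lo [ 0.6347 -0.1892  0.3033] hi [ 0.6856 -0.1741  0.3129] [array([ 660.1, -181.5]), array([50.9, 15.1]), np.float64(0.5)]
hinge top 645
  mean [ 0.5933 -0.1785  0.2344] lo [ 0.582  -0.2471  0.229 ] hi [ 0.6176 -0.1049  0.2399] [array([ 594.4, -174.7]), array([143.5,  32.8]), np.float64(84.5)]
leaf edge 381
  mean [ 0.6043 -0.1792  0.2518] lo [ 0.5994 -0.2496  0.244 ] hi [ 0.6108 -0.107   0.2552] [array([ 603.9, -178.2]), array([142.7,  10.9]), np.float64(88.8)]
guard top 1719
  mean [0.4674 0.0237 0.0302] lo [ 0.4201 -0.0331  0.0237] hi [0.5237 0.0831 0.0344] [array([470.9,  25.3]), array([113.5, 100.6]), np.float64(87.5)]
handle 320
  mean [0.4725 0.0246 0.0749] lo [ 0.4634 -0.0147  0.0622] hi [0.4797 0.0658 0.0799] [array([471.8,  25.6]), array([80.4, 15.2]), np.float64(88.7)]
gknuck 593
  mean [0.5255 0.0211 0.0318] lo [ 0.5001 -0.0381  0.0122] hi [0.5492 0.0623 0.038
[... 1699 characters left out ...]
]), array([146. ,  33.6]), np.float64(84.6)]
leaf edge 119
  mean [ 0.605  -0.1783  0.251 ] lo [ 0.6013 -0.2556  0.2443] hi [ 0.6122 -0.1121  0.2578] [array([ 605.1, -183.9]), array([  9.1, 143.7]), np.float64(2.0)]
guard top 1180
  mean [0.4641 0.0342 0.0303] lo [ 0.4205 -0.031   0.023 ] hi [0.5239 0.0852 0.0355] [array([472.2,  26.2]), array([116.7, 100.4]), np.float64(87.9)]
handle 203
  mean [0.4712 0.032  0.074 ] lo [ 0.4644 -0.0135  0.062 ] hi [0.4807 0.0679 0.0811] [array([472.4,  27.2]), array([81.6, 14.6]), np.float64(88.0)]
gknuck 337
  mean [0.5267 0.0268 0.0318] lo [ 0.5072 -0.0374  0.0121] hi [0.5482 0.0645 0.0392] [array([527.1,  13.6]), array([101.3,  38.5]), np.float64(87.2)]
```

```bash
python3 - <<'E'
from h import *
move_ptp([.6605,-.179,.36],down(-90+.6))
print(read_state()['t'],read_state()['q'].round(2))
move_straight([.6605,-.179,.288],rate=.12)
f0=read_state()['force']; print(f0)
s=snapshot('wrist'); save(s,'wrist2'); np.savez('pics/wrist2.npz',**s)
gripper_to(0.0,8)
st=read_state(); print(st['t'],st['width'],st['force']-f0,st['wrist_torque'],st['tool_pos'])
E
```

```text
6.4333 [ 0.02  0.36  0.21  1.38 -0.08  1.41 -1.33]
[ 0.1280135  -0.19790342  0.41998799]
8.4333 0.014110926347336373 [ 0.90218572 -3.10157391 -0.30331968] [-0.65298336  0.02396347 -0.02588744] [ 0.66048191 -0.17943096  0.28804301]
```

View pics/wrist2.png

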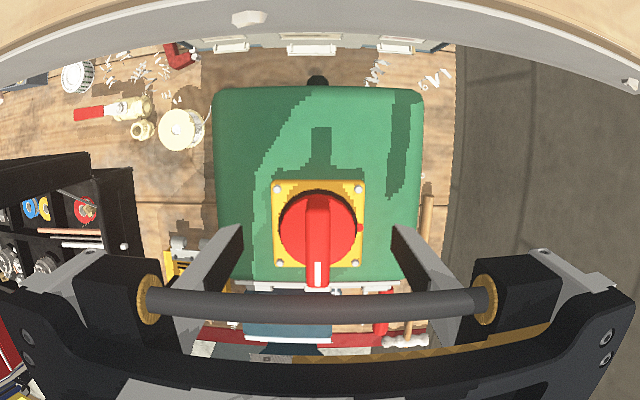

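```bash
python3 - <<'E'
from h import *
for y in (-.180,-.181):
    move_straight([.6605,y,.288],rate=.05); wait(.1)
    st=read_state(); print(st['t'],st['width'],st['force'],st['tool_pos'])
E
```

```text
8.7833 0.013497844225487266 [-0.3338832   2.34189467  1.15703754] [ 0.66050105 -0.17956592  0.2880341 ]
9.1333 0.014003942923603602 [-1.64342603  6.10812441  1.70273525] [ 0.66055476 -0.17956847  0.288043  ]
```

```bash
python3 - <<'E'
from h import *
move_straight([.6605,-.1795,.288],rate=.05)
gripper_to(0.0,25)
st=read_state(); print(st['t'],st['force'],st['wrist_torque'],st['tool_pos'])
move_straight([.6605,-.1795,.288],down(.6-30),rate=.1)
st=read_state(); print(st['t'],st['force'],st['wrist_torque'],st['tool_pos'])
move_straight([.6605,-.1795,.288],down(.6),rate=.1)
st=read_state(); print(st['t'],st['force'],st['wrist_torque'],st['tool_pos'],st['width'])
E
```

```text
9.6 [-0.79642195  0.79034097  2.35854055] [ 0.27688305  0.32028836 -0.02272709] [ 0.66049267 -0.17957104  0.28802853]
10.8 [ 2.75485534 -1.1593399   1.64887503] [-0.12652396 -0.26045503  0.1347002 ] [ 0.66064034 -0.1797316   0.28805139]
11.475 [ 4.66339977 -2.51669735 -0.14965934] [-0.45672391 -0.97887921  0.09905654] [ 0.66075684 -0.17973202  0.28804236] 0.013825763432126114
```

```bash
python3 - <<'E'
from h import *
gripper_to(0.06)
move_straight([.6605,-.1795,.36],rate=.2)
s=snapshot('wrist'); save(s,'wrist3'); np.savez('pics/wrist3.npz',**s)
move_ptp([.50,.024,.32],down(-2)); 
s=snapshot('wrist'); save(s,'wrist4'); np.savez('pics/wrist4.npz',**s)
s=snapshot('scene'); save(s,'scene4'); np.savez('pics/scene4.npz',**s)
st=read_state(); print(st['t'],st['q'].round(2),st['tool_pos'])
E
python3 m2.py wrist3; python3 m2.py wrist4
```

```text
14.0167 [ 0.01  0.06 -0.19  1.82  0.01  1.26 -0.22] [0.50092167 0.0230054  0.31993154]
green top 15939
  mean [ 0.6833 -0.1682  0.2589] lo [ 0.6071 -0.2567  0.2521] hi [ 0.7561 -0.1047  0.2618] [array([ 681.6, -180.8]), array([148.2, 151. ]), np.float64(0.5)]
red bar 1027
  mean [ 0.6601 -0.1802  0.31  ] lo [ 0.6536 -0.206   0.3042] hi [ 0.6668 -0.1566  0.3126] [array([ 660.3, -181.3]), array([13.2, 49.4]), np.float64(0.3)]
hinge top 641
  mean [ 0.5917 -0.1567  0.235 ] lo [ 0.5828 -0.2249  0.2291] hi [ 0.5995 -0.1187  0.2382] [array([ 591.2, -171.7]), array([ 16.4, 106.1]), np.float64(0.4)]
leaf edge 517
  mean [ 0.6051 -0.1602  0.2529] lo [ 0.6002 -0.2116  0.2473] hi [ 0.6131 -0.1063  0.2554] [array([ 604.5, -158.7]), array([105.6,  11.5]), np.float64(86.9)]
guard top 2114
  mean [0.4702 0.0208 0.0301] lo [ 0.4202 -0.0328  0.0232] hi [0.5237 0.0829 0.0353] [array([471.6,  25.2]), array([113. , 100.8]), np.float64(87.5)]
handle 491
  mean [0.474  0.0239 0.0739] lo [ 0.4641 -0.0149  0.062 ] hi [0.4809 0.0647 0.0793] [array([472.5,  24.8]), array([79.8, 15.1]), np.float64(87.6)]
gknuck 909
  mean [0.5263 0.0211 0.0315] lo [ 0.5006 -0.0387  0.0122] hi [0.549  0.0628 0.037 ] [array([523.7,  12. ]), array([102. ,  47.5]), np.float64(88.0)]
green top 0
red bar 0
hinge top 0
leaf edge 0
guard top 3222
  mean [0.4669 0.0288 0.0301] lo [ 0.4198 -0.0317  0.0266] hi [0.5237 0.0826 0.0334] [array([471.2,  25.6]), array([111.5, 100.6]), np.float64(87.5)]
handle 610
  mean [0.4726 0.0266 0.0745] lo [ 0.4638 -0.0138  0.0625] hi [0.4807 0.0658 0.0805] [array([472.3,  26. ]), array([79.5, 14.3]), np.float64(87.5)]
gknuck 1079
  mean [0.525  0.0229 0.0322] lo [ 0.5029 -0.0397  0.0126] hi [0.5478 0.0614 0.0373] [array([524.5,  10.8]), array([100.8,  44.7]), np.float64(88.9)]
```

View pics/wrist3.png

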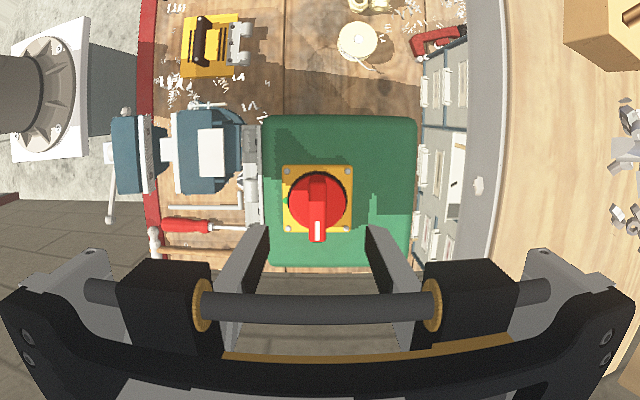

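View pics/wrist4.png

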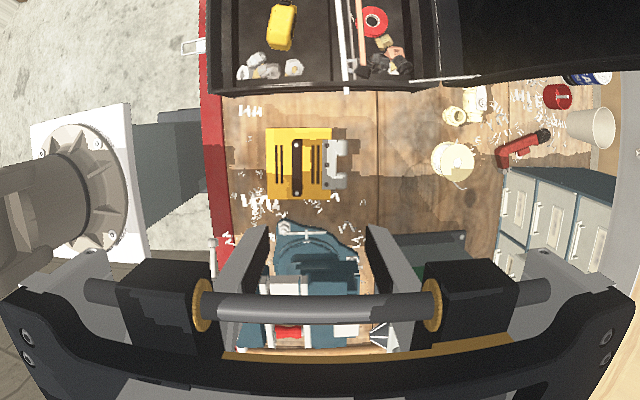

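```bash
python3 - <<'E'
from h import *
o=down(-2.4)
move_ptp([.4728,.027,.16],o)
move_straight([.4728,.027,.046],rate=.12)
f0=read_state()['force']
gripper_to(0.0,12)
st=read_state(); print(st['t'],st['width'],f0,st['force'],st['tool_pos'])
gripper_to(0.0,45)
move_straight([.4728,.027,.10],rate=.1); 
st=read_state(); print(st['t'],st['width'],st['force'],st['wrist_torque'],st['tool_pos'])
move_straight([.4728,.027,.275],rate=.2)
wait(.2)
s=snapshot('wrist'); save(s,'wrist5'); np.savez('pics/wrist5.npz',**s)
s=snapshot('scene'); save(s,'scene5'); np.savez('pics/scene5.npz',**s)
s=snapshot('side'); save(s,'side5'); np.savez('pics/side5.npz',**s)
st=read_state(); print(st['t'],st['width'],st['force'],st['wrist_torque'],st['tool_pos'],st['q'].round(2))
E
```

```text
16.5833 0.013989707110372836 [-0.43059441  0.24807575  0.01662215] [ 0.61594698 -0.18249048 -0.12609969] [0.47289676 0.02700441 0.04601036]
17.4917 0.013564958679165465 [ 0.39470764  0.37365458 -5.26604358] [-0.09734136  0.11601323  0.01615598] [0.4724445  0.0269012  0.09960474]
18.8667 0.013556158966466987 [ 0.15493398  0.50400929 -5.285087  ] [-0.11456467  0.15014219 -0.03120263] [0.47268108 0.02697686 0.2746066 ] [ 0.01  0.04 -0.21  1.94  0.01  1.16 -0.24]
```

View pics/wrist5.png

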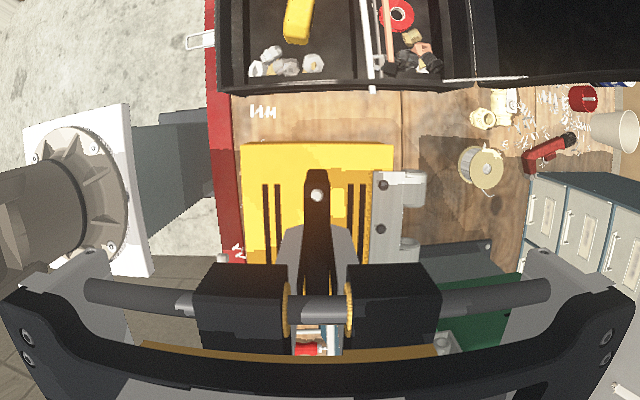

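View pics/side5.png

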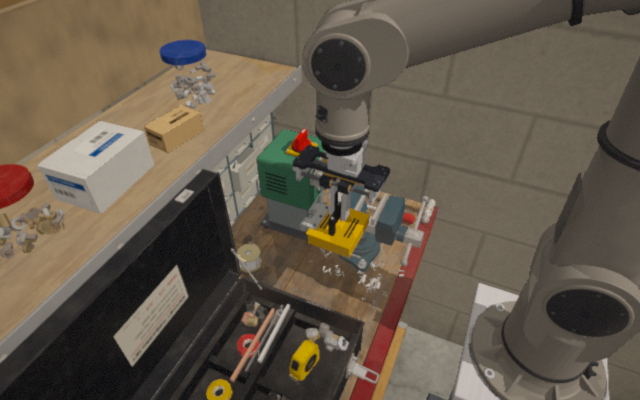

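```bash
cat > m3.py <<'E'
from h import *
import sys
s=dict(np.load(f'pics/{sys.argv[1]}.npz')); P=depfish(s) if 'wrist' in sys.argv[1] else deproj(s,*np.mgrid[0:400,0:640][::-1]); ok=s['z_map']>0
tcp=np.array(eval(sys.argv[2])); 
hsv=cv2.cvtColor(s['pixels'],cv2.COLOR_RGB2HSV); H,S,V=[hsv[...,i].astype(int) for i in range(3)]
D=P-tcp
ye=ok&(H>15)&(H<32)&(S>120)&(abs(D)<[.07,.075,.03]).all(-1)&(D[...,2]>-.03)
T=P[ye]; zc=np.median(T[:,2]); T=T[abs(T[:,2]-zc)<.008]
A=np.c_[T[:,:2]-tcp[:2],np.ones(len(T))]; c,*_=np.linalg.lstsq(A,T[:,2]-tcp[2],rcond=None)
print('top plane: slope x,y',c[0].round(4),c[1].round(4),'z at centre rel tcp',c[2].round(4),'n',len(T))
d=T-tcp; print('yellow rel x',np.percentile(d[:,0],[.3,99.7]).round(4),'y',np.percentile(d[:,1],[.3,99.7]).round(4), [np.round(v,1) for v in cv2.minAreaRect((d[:,:2]*1000).astype(np.float32))])
k=ok&(S<70)&(D[...,0]>.05)&(D[...,0]<.085)&(abs(D[...,1])<.05)&(D[...,2]<.03)&(D[...,2]>-.05)
k&=(D[...,2]>-.025)
T=D[k]; print('knuck n',len(T),T.mean(0).round(4),np.percentile(T,[1,99],axis=0).round(4).tolist())
for lo,hi in ((.012,.042),(-.042,-.012)):
    t=T[(T[:,1]>lo)&(T[:,1]<hi)]
    if len(t)>5: print(len(t),np.percentile(t,[2,50,98],axis=0).round(4).tolist())
E
for c in wrist5 scene5 side5; do echo $c; python3 m3.py $c '[.4727,.027,.2746]'; done
```

```text
wrist5
top plane: slope x,y -0.0026 -0.0029 z at centre rel tcp -0.0165 n 10385
yellow rel x [-0.0509  0.0498] y [-0.0483  0.0559] [array([-1.2, -0.1]), array([110.3, 100. ]), np.float64(87.3)]
knuck n 2030 [ 0.0598  0.0066 -0.0144] [[0.0501, -0.03, -0.0212], [0.0736, 0.0346, -0.0124]]
1082 [[0.0504, 0.0126, -0.0184], [0.061, 0.024, -0.014], [0.0736, 0.0344, -0.0126]]
581 [[0.0503, -0.0304, -0.0227], [0.0601, -0.0222, -0.0141], [0.0722, -0.0131, -0.0126]]
scene5
top plane: slope x,y -0.0039 -0.0079 z at centre rel tcp -0.0178 n 1358
yellow rel x [-0.0497  0.0516] y [-0.0541  0.0605] [array([0.1, 2.6]), array([113.6, 100.2]), np.float64(87.7)]
knuck n 412 [ 0.0628  0.0032 -0.0163] [[0.0501, -0.0373, -0.0233], [0.0769, 0.0383, -0.0126]]
199 [[0.0503, 0.0135, -0.0232], [0.0646, 0.027, -0.0157], [0.0769, 0.0384, -0.0131]]
162 [[0.0504, -0.0375, -0.0225], [0.0636, -0.0246, -0.0158], [0.0747, -0.0136, -0.0126]]
side5
top plane: slope x,y 0.0086 -0.0171 z at centre rel tcp -0.0159 n 1295
yellow rel x [-0.0518  0.0495] y [-0.054   0.0583] [array([-0.9,  0.5]), array([113.8, 100.5]), np.float64(87.6)]
knuck n 216 [ 0.061   0.003  -0.0141] [[0.0503, -0.0394, -0.024], [0.075, 0.0362, -0.0108]]
106 [[0.0509, 0.013, -0.0238], [0.0617, 0.0275, -0.0135], [0.0747, 0.0362, -0.0109]]
82 [[0.0504, -0.0397, -0.023], [0.0616, -0.025, -0.0135], [0.0732, -0.0157, -0.011]]
```

```bash
python3 - <<'E'
from h import *
o=down(.6)
move_straight([.475,.02,.30],rate=.2)
move_ptp([.515,-.18,.295],o)
wait(.2)
st=read_state(); print(st['t'],st['width'],st['force'],st['tool_pos'],st['q'].round(2))
for c in ('wrist','scene','side'):
    s=snapshot(c); save(s,c+'6'); np.savez(f'pics/{c}6.npz',**s)
np.save('tcp6.npy',st['tool_pos'])
E
for c in wrist6 scene6 side6; do echo $c; python3 m3.py $c 'list(np.load("tcp6.npy"))';python3 m2.py $c | grep -A1 -E 'hinge|leaf|red|green'; done
```

```text
20.1833 0.01355318393904758 [-0.90853695 -0.22870688 -5.05099924] [ 0.51510673 -0.17895926  0.29493842] [ 0.22  0.14 -0.    1.78 -0.    1.21  0.23]
wrist6
top plane: slope x,y -0.0011 -0.0029 z at centre rel tcp -0.016 n 10427
yellow rel x [-0.0506  0.0474] y [-0.0483  0.055 ] [array([-1. ,  0.6]), array([ 99.9, 109.4]), np.float64(0.4)]
knuck n 2015 [ 0.0597  0.0088 -0.0138] [[0.0502, -0.0266, -0.0207], [0.0734, 0.0376, -0.0119]]
1114 [[0.0504, 0.0136, -0.0178], [0.0604, 0.0263, -0.0134], [0.0724, 0.0376, -0.012]]
579 [[0.0505, -0.0268, -0.0208], [0.0613, -0.0195, -0.0136], [0.0735, -0.013, -0.012]]
green top 13486
  mean [ 0.6656 -0.1601  0.2586] lo [ 0.6069 -0.2451  0.252 ] hi [ 0.7542 -0.1045  0.2614] [array([ 680.8, -175.1]), array([147. , 140.2]), np.float64(0.6)]
red bar 1180
  mean [ 0.6569 -0.1789  0.3087] lo [ 0.6516 -0.2062  0.303 ] hi [ 0.6669 -0.1563  0.3119] [array([ 659.2, -181.3]), array([50. , 15.3]), np.float64(89.8)]
hinge top 1295
  mean [ 0.595  -0.1487  0.2346] lo [ 0.5819 -0.2119  0.229 ] hi [ 0.6166 -0.1047  0.24  ] [array([ 594.3, -156.4]), array([107.9,  31.
[... 1773 characters left out ...]
-0.0125, -0.0099]]
green top 1411
  mean [ 0.6814 -0.1617  0.259 ] lo [ 0.6087 -0.2567  0.252 ] hi [ 0.7523 -0.1011  0.2638] [array([ 680.5, -178.9]), array([143.5, 155.4]), np.float64(0.1)]
red bar 81
  mean [ 0.6594 -0.1765  0.3094] lo [ 0.6531 -0.2044  0.3032] hi [ 0.6677 -0.1525  0.3142] [array([ 660.4, -178.5]), array([51.7, 14.1]), np.float64(89.1)]
hinge top 139
  mean [ 0.5993 -0.1389  0.2345] lo [ 0.5841 -0.2316  0.2295] hi [ 0.6199 -0.102   0.2399] [array([ 596.3, -165. ]), array([130.4,  32.9]), np.float64(83.4)]
leaf edge 105
  mean [ 0.6054 -0.1698  0.2515] lo [ 0.6013 -0.2499  0.2443] hi [ 0.6109 -0.1122  0.2572] [array([ 605.7, -181.1]), array([  7.8, 137.7]), np.float64(1.3)]
```

View pics/wrist6.png

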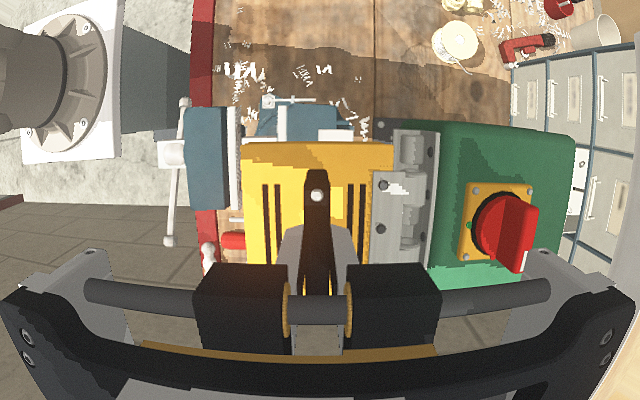

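View pics/side6.png

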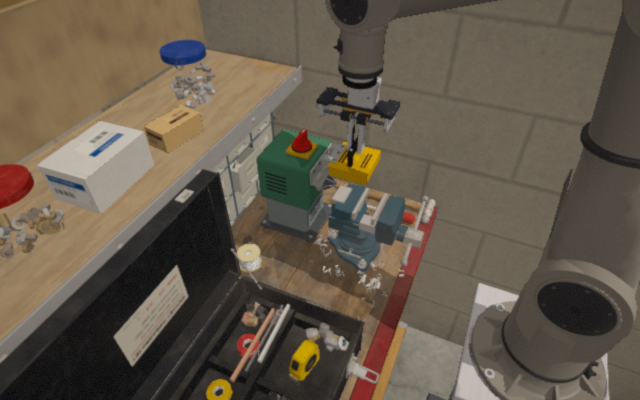

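```bash
python3 - <<'E'
from h import *
t=np.load('tcp6.npy')
for c in ('wrist6','scene6','side6'):
    s=dict(np.load(f'pics/{c}.npz')); P=depfish(s) if 'wrist' in c else deproj(s,*np.mgrid[0:400,0:640][::-1])
    X,Y,Z=np.moveaxis(P,-1,0); ok=s['z_map']>0
    print(c)
    if 'wrist' in c:
        m=ok&(X>.588)&(X<.596)&(Y>-.26)&(Y<-.09)&(Z<.25)&(Z>.2)
        b=np.arange(-.250,-.100,.0015)
        print('mach', ' '.join(f"{y*1000:.0f}:{np.median(Z[m&(Y>y)&(Y<y+.0015)])*1000:.0f}" for y in b if (m&(Y>y)&(Y<y+.0015)).sum()>2))
    m=ok&(X>.5745)&(X<.5865)&(Z>.26)&(Z<.30)
    b=np.arange(-.225,-.13,.0015)
    print('guard',' '.join(f"{y*1000:.0f}:{np.median(Z[m&(Y>y)&(Y<y+.0015)])*1000:.0f}" for y in b if (m&(Y>y)&(Y<y+.0015)).sum()>1))
s=dict(np.load('pics/wrist6.npz')); cv2.imwrite('pics/w6z.png',cv2.resize(s['pixels'][110:290,340:460],None,fx=5,fy=3.3,interpolation=2)[...,::-1])
cv2.imwrite('pics/w6z.png',cv2.resize(s['pixels'][115:285,330:530],None,fx=3.5,fy=3.5,interpolation=2)[...,::-1])
E
```

```text
wrist6
mach -212:216 -211:217 -209:217 -208:216 -206:217 -205:216 -203:216 -202:217 -194:235 -193:236 -191:236 -190:236 -188:236 -187:236 -185:236 -184:236 -182:236 -181:236 -179:236 -149:216 -148:216 -146:217 -143:234 -142:235 -140:236 -139:236 -137:236 -136:236 -134:236 -133:236 -131:236 -130:236 -128:236 -127:236 -125:236 -124:236 -122:236 -121:236 -119:234 -118:216 -116:216 -115:215
guard -207:281 -206:281 -204:281 -202:282 -201:281 -199:281 -198:281 -196:280 -195:278 -193:276 -166:280 -165:281 -163:282 -162:282 -160:282 -159:282 -157:281 -156:281 -154:282 -153:282 -151:281 -150:282 -148:282 -147:281 -145:281 -144:280 -142:278
scene6
guard -212:280 -210:280 -208:279 -207:279 -206:279 -204:279 -202:282 -201:280 -199:279 -198:266 -196:265 -195:273 -193:266 -192:278 -190:267 -189:276 -160:280 -157:281 -156:282 -154:281 -153:279 -151:281 -150:279 -148:280 -147:279 -145:279 -144:274 -142:272 -141:280 -139:275 -138:266
side6
guard -213:282 -212:283 -208:283 -207:282 -204:281 -199:276 -196:282 -195:279 -193:267 -192:281 -162:282 -157:281 -156:283 -153:282 -151:266 -150:275 -148:271 -147:280 -145:267 -144:276 -142:278 -141:281 -139:275
```

View pics/w6z.png

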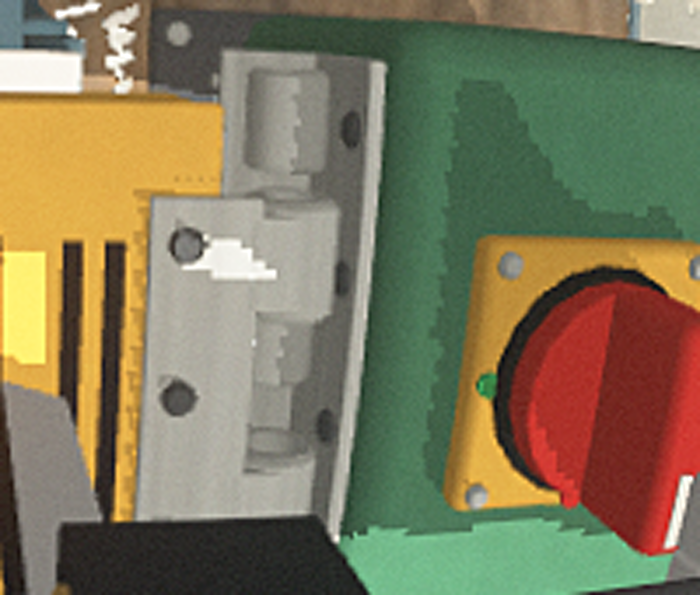

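```bash
python3 - <<'E'
from h import *
y=-.1815
move_straight([.524,y,.275],down(.6),rate=.1); wait(.2)
s=snapshot('wrist'); save(s,'wrist7'); np.savez('pics/wrist7.npz',**s)
b=read_state(); print(b['t'],b['force'],b['wrist_torque'],b['tool_pos']); np.save('base.npy',b['force'])
for z in (.271,.267,.264,.261):
    move_straight([.524,y,z],rate=.04); wait(.05)
    st=read_state(); d=st['force']-b['force']; print(z,round(st['t'],2),d.round(2),(st['wrist_torque']-b['wrist_torque']).round(2),st['tool_pos'].round(4))
    if np.linalg.norm(d)>8: break
s=snapshot('wrist'); save(s,'wrist8'); np.savez('pics/wrist8.npz',**s)
for n in (7,8):
    s=dict(np.load(f'pics/wrist{n}.npz'));cv2.imwrite(f'pics/w{n}z.png',cv2.resize(s['pixels'][115:285,330:530],None,fx=3.5,fy=3.5,interpolation=2)[...,::-1])
E
```

```text
20.95 [ 0.19075527  0.32237141 -4.05727307] [-0.0167177   0.12704981  0.01083615] [ 0.52406629 -0.18156839  0.27543847]
0.271 21.25 [-1.08 -0.37  0.04] [-0.08 -0.02 -0.03] [ 0.5239 -0.1815  0.2709]
0.267 21.55 [ 0.   -0.08 -0.27] [-0.1  -0.06  0.01] [ 0.5239 -0.1815  0.2669]
0.264 21.85 [ 0.21 -0.21  0.21] [-0.08 -0.09  0.01] [ 0.524  -0.1815  0.2639]
0.261 22.15 [0.55 0.12 0.12] [-0.06 -0.03  0.  ] [ 0.524  -0.1815  0.2609]
```

View pics/w8z.png

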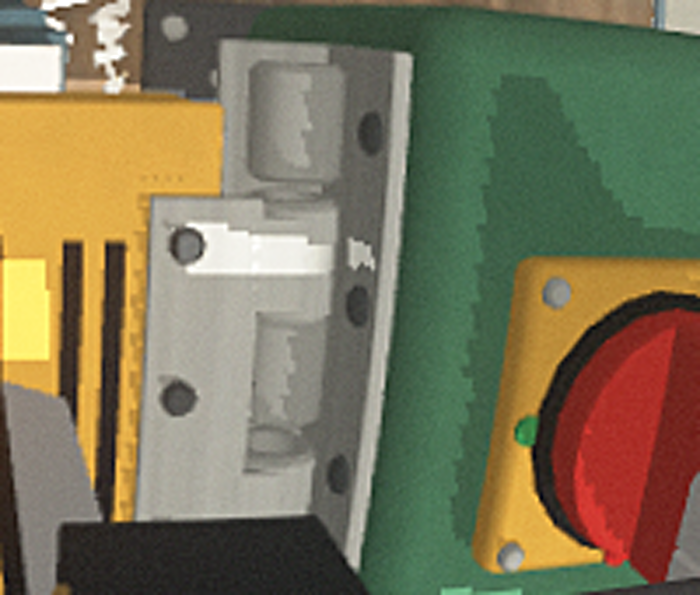

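```bash
python3 - <<'E'
from h import *
y=-.1815; b=np.load('base.npy')
for z in (.258,.255,.253,.252,.251,.250,.249,.2484,.2478,.2472,.2466):
    move_straight([.524,y,z],rate=.03); wait(.05)
    st=read_state(); d=st['force']-b; print(z,round(st['t'],2),d.round(2),st['wrist_torque'].round(2),st['tool_pos'].round(4))
    if np.linalg.norm(d)>4: break
E
```

```text
0.258 22.5 [-1.34 -0.23  0.2 ] [-0.01  0.09  0.01] [ 0.5239 -0.1815  0.2579]
0.255 22.8 [ 0.61 -0.33 -0.4 ] [-0.08  0.14 -0.04] [ 0.5239 -0.1815  0.2549]
0.253 23.1 [ 0.23 -0.59 -0.54] [-0.08  0.07 -0.01] [ 0.524  -0.1815  0.253 ]
0.252 23.4 [-0.46 -0.43 -0.32] [-0.06  0.06  0.06] [ 0.524  -0.1815  0.252 ]
0.251 23.7 [-0.72 -0.48 -0.68] [-0.11  0.11 -0.04] [ 0.524  -0.1815  0.251 ]
0.25 24.0 [-0.53 -0.8  -0.89] [-0.1   0.08 -0.01] [ 0.524  -0.1815  0.25  ]
0.249 24.3 [-0.25 -1.12  2.51] [-0.08  0.14  0.  ] [ 0.5241 -0.1815  0.2492]
0.2484 24.6 [-4.11 -0.74  8.93] [0.07 0.8  0.03] [ 0.524  -0.1816  0.2489]
```

```bash
python3 - <<'E'
from h import *
y=-.1815; b=np.load('base.npy')
move_straight([.524,y,.2495],rate=.03)
for x in (.525,.526,.527,.5275,.528,.5285,.529,.5295,.530,.5305,.531):
    move_straight([x,y,.2495],rate=.03); wait(.05)
    st=read_state(); d=st['force']-b; print(x,round(st['t'],2),d.round(2),st['wrist_torque'].round(2),st['tool_pos'].round(4))
    if np.linalg.norm(d)>6: break
E
```

```text
0.525 25.15 [-0.53 -0.32  0.39] [-0.09  0.09  0.02] [ 0.525  -0.1815  0.2494]
0.526 25.45 [ 0.06 -0.22 -0.2 ] [-0.1  -0.05 -0.04] [ 0.5261 -0.1815  0.2494]
0.527 25.75 [ 0.22 -0.71 -0.21] [-0.13  0.06 -0.02] [ 0.527  -0.1815  0.2495]
0.5275 26.05 [-0.52 -0.51  0.17] [-0.09  0.05 -0.01] [ 0.5275 -0.1815  0.2495]
0.528 26.35 [-2.49  0.23  0.84] [-0.06  0.52  0.01] [ 0.5279 -0.1815  0.2494]
0.5285 26.65 [-6.15  0.19  3.85] [ 0.12  1.4  -0.03] [ 0.5279 -0.1815  0.2495]
```

```bash
python3 - <<'E'
from h import *
y=-.1815; b=np.load('base.npy')
move_straight([.5282,y,.2495],rate=.03); 
move_straight([.5282,y,.2488],rate=.02); wait(.5)
st=read_state(); print(round(st['t'],2),(st['force']-b).round(2),st['wrist_torque'].round(2),st['tool_pos'].round(4),st['width'])
for c in ('wrist','scene','side'):
    s=snapshot(c); save(s,c+'9'); np.savez(f'pics/{c}9.npz',**s)
np.save('tcp9.npy',st['tool_pos'])
s=dict(np.load('pics/wrist9.npz'));cv2.imwrite('pics/w9z.png',cv2.resize(s['pixels'][115:285,330:530],None,fx=3.5,fy=3.5,interpolation=2)[...,::-1])
s=dict(np.load('pics/side9.npz'));cv2.imwrite('pics/s9z.png',cv2.resize(s['pixels'][100:260,230:420],None,fx=3.5,fy=3.5,interpolation=2)[...,::-1])
P=depfish(dict(np.load('pics/wrist9.npz')));X,Y,Z=np.moveaxis(P,-1,0)
m=(X>.588)&(X<.597)&(Z<.25)&(Z>.2); bb=np.arange(-.250,-.112,.0015)
print(' '.join(f"{q*1000:.0f}:{np.median(Z[m&(Y>q)&(Y<q+.0015)])*1000:.0f}" for q in bb if (m&(Y>q)&(Y<q+.0015)).sum()>2))
E
python3 m3.py wrist9 'list(np.load("tcp9.npy"))'
```

```text
27.65 [-7.7   1.37  8.62] [ 0.19  1.9  -0.01] [ 0.5278 -0.1816  0.2492] 0.013609054725164068
-209:236 -208:236 -206:236 -205:236 -203:236 -202:236 -200:236 -199:236 -197:234 -196:235 -194:235 -193:236 -191:236 -190:236 -188:236 -187:236 -185:236 -184:236 -182:236 -181:236 -179:236 -178:236 -176:236 -175:236 -173:235 -172:235 -170:234 -169:235 -167:236 -166:236 -164:236 -163:236 -161:236 -160:236 -158:236 -157:236 -155:236 -154:236 -152:236 -151:236 -149:236 -148:236 -146:235 -145:234 -143:235 -142:236 -140:236 -139:236 -137:236 -136:235 -134:236 -133:236 -131:236 -130:235 -128:236 -127:236 -125:236 -124:236 -122:236 -121:236 -119:234 -118:216 -116:216 -115:216
top plane: slope x,y 0.0014 -0.0037 z at centre rel tcp -0.0159 n 10433
yellow rel x [-0.0505  0.0476] y [-0.0481  0.055 ] [array([-1.1,  0.1]), array([100.1, 110.3]), np.float64(0.3)]
knuck n 5464 [ 0.0673  0.0124 -0.0098] [[0.0504, -0.0275, -0.0217], [0.08, 0.0493, 0.0049]]
2187 [[0.0507, 0.013, -0.0202], [0.0692, 0.0274, -0.0128], [0.0795, 0.0414, 0.0047]]
1015 [[0.0508, -0.0295, -0.02], [0.07, -0.0193, -0.0128], [0.0793, -0.0124, 0.0048]]
```

View pics/w9z.png

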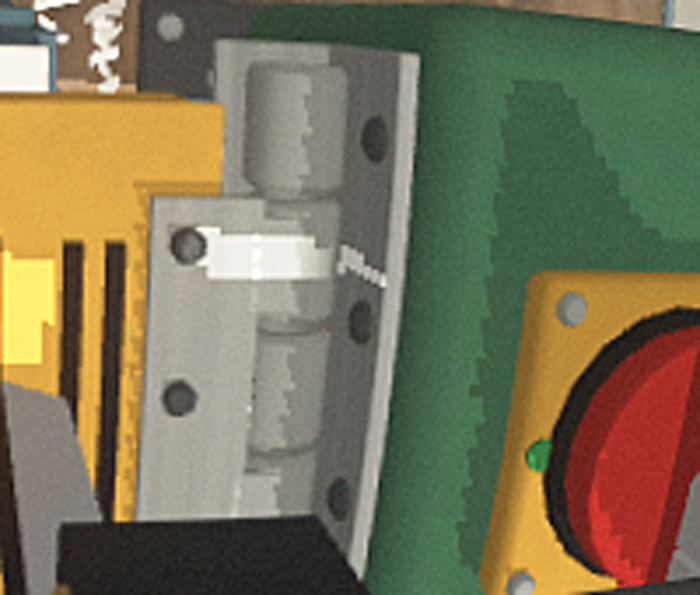

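View pics/s9z.png

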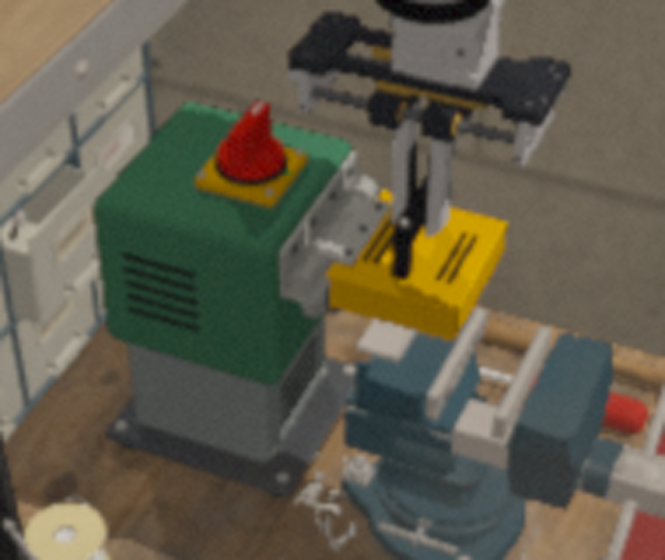

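```bash
python3 - <<'E'
from h import *
y=-.1815; b=np.load('base.npy')
move_straight([.5280,y,.2490],rate=.02); wait(.4)
st=read_state(); d=st['force']-b; print(round(st['t'],2),d.round(2),st['wrist_torque'].round(2),st['tool_pos'].round(4),st['width'])
if 1<abs(d[0])+abs(d[2])<20 and st['width']>.012: hand_in(); print('handed in')
E
```

```text
28.45 [-6.24  0.31  5.98] [ 0.11  1.41 -0.01] [ 0.5279 -0.1815  0.2492] 0.01372065699999458
the job is handed in; nothing more can be done
handed in
```

I turned the isolator to off, put the guard back on its hinge, and handed the job in at 28.5 s with the gripper still holding it. `hand_in()` gives no verdict, so my last checks are all I have to go on.

- **Isolator:** I gripped the red bar and turned it 90° anticlockwise. The wrist picture then showed the white pointer to the machine's right, at the off position.
- **Fit:** the guard's knuckles went down between the machine's three without touching. I lowered them until they met the ledge (TCP z 0.249), then moved back until they met the upright face (TCP x 0.528), as predicted. In the last wrist picture, the visible guard and machine knuckle tops all stood at 234–236 mm and alternated without a step. The right ends of the hinge were hidden by the gripper.
- **Level:** the guard's top sloped less than 0.004 rad.
- **Force:** about 6 N on the face and 6 N on the ledge, against the 30 N limit. The jaws were set to 45 N and had closed to 13.7 mm on the handle.
- **Bystanders:** the arm never went near the pin, hammer or screwdriver. I did not measure their positions again at the end.

**Disagreement:** the three cameras differed by up to 4 mm in y. I took the machine's position from the contact forces while gripping the isolator, and set y mainly from the wrist picture of the guard and hinge together. In the last wrist picture I saw gaps at each joint between the knuckles, and there was almost no sideways force, so the guard knuckles sit freely in their gaps. I did not measure y to better than that.

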